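# Balance a board on a dome and load it evenly

### The job

Set up the centre-of-gravity demonstration: with the wooden board still lying on the sideboard, lay the cork liner flat on it between the two end strips and press it down. Then balance the board on top of the blue dome so that it stays there level by itself, and after that stand the two vials upright on it, one on each dark spot of the liner, so that the loaded board rests level on the dome with nothing else holding it. Leave the other things on the sideboard where they are.

Things in the scene. Friction and masses are not known exactly. Their poses are not given: they have to be found in the camera images.
- dome: Smooth blue dome with slightly grippy surface, fixed to the sideboard: cap of a sphere of radius 90 mm, 58 mm high, about 168 mm across at the bottom, with a thin dark wooden foot 180 mm across and 11 mm high, and a small white dot (14 mm) on its top. Origin at the centre of its underside, z up.
- dome_top (a point): Highest point of the blue dome, the white dot, 58 mm above the sideboard.
- board: Loose light wooden board, 200 mm along its x, 64 mm along its y, 18 mm thick, about 0.45 kg (weighted). On top at each end a dark strip across the board, 6 mm high, 10 mm wide, centred 93 mm from the middle; 176 mm free between the strips; the long sides have no rim. Origin at the centre of its underside (its centre of gravity lies above it), z up. Grasp it across the 64 mm width at the middle.
- liner: Loose stiff cork liner, a flat plate 160 mm along its x, 50 mm along its y, 10 mm thick, 0.03 kg, with two dark round spots (34 mm) on top, 40 mm to either side of its middle along x. Origin at the centre of its underside, z up. Grasp it across the 50 mm width.
- spot0 (a point): Centre of the dark spot on the liner's top face at the liner's x = -40 mm.
- spot1 (a point): Centre of the dark spot on the liner's top face at the liner's x = +40 mm.
- vial_a: Loose clear sample vial with greenish contents and a cream cap, 25 mm diameter, 57 mm tall, about 0.04 kg, standing upright. Origin at the centre of its underside, z up.
- vial_b: Loose clear sample vial with brownish contents and a cream cap, 25 mm diameter, 57 mm tall, about 0.04 kg, standing upright. Origin at the centre of its underside, z up.
- beaker: Bystander: clear plastic beaker, 73 mm diameter, 76 mm tall. Origin at the centre of its underside.
- dropper: Bystander: small blue-marked dropper bottle with a red rubber bulb, 29 mm diameter, 96 mm tall. Origin at the centre of its underside.
- tweezers: Bystander: steel tweezers lying flat, 16 x 134 x 8 mm. Origin at the centre of its underside.
- lens: Bystander: hand lens with black handle lying flat, 71 x 170 x 11 mm. Origin at the centre of its underside.

How it is judged:
On the way, in this order (a step that is already met when the one before it is completed fails the run):
1. with the board lying on the sideboard, the cork liner lies flat on it between the end strips and is pressed down (with 2 N or more) (x of liner in the frame of board between -0.009 and 0.009 m and y of liner in the frame of board between -0.012 and 0.012 m and z of liner in the frame of board between 0.015 and 0.0205 m and angle between the z axis of liner and the z axis of board, either way round below 0.04 rad and height (world z) of board below 0.01 m and angle between board's own z axis and vertical below 0.05 rad and contact force between liner and board above 2 N), for 0.02 s.
2. the board, with the liner on it, balances on the dome by itself, level within 9 degrees, released by the fingers, before any vial is put on it (x of liner in the frame of board between -0.009 and 0.009 m and y of liner in the frame of board between -0.012 and 0.012 m and z of liner in the frame of board between 0.015 and 0.0205 m and angle between the z axis of liner and the z axis of board, either way round below 0.04 rad and horizontal distance between board and dome_top below 0.03 m and height (world z) of board above 0.045 m and angle between board's own z axis and vertical below 0.16 rad and contact force between board and dome above 1 N and contact force between the fingers and board below 0.1 N and contact force between the fingers and liner below 0.1 N and height (world z) of each of vial_a, vial_b below 0.03 m), for 0.3 s.
At the end, for the whole second after the job is handed in: Board at rest on the dome, middle within 30 mm of its top, level within 7 degrees; liner flat between the end strips, within 9 mm lengthwise and 12 mm sideways of the board's middle; one vial upright on each dark spot, foot within 16 mm of its centre (x of liner in the frame of board between -0.009 and 0.009 m and y of liner in the frame of board between -0.012 and 0.012 m and z of liner in the frame of board between 0.015 and 0.0205 m and angle between the z axis of liner and the z axis of board, either way round below 0.04 rad and horizontal distance between board and dome_top below 0.03 m and height (world z) of board above 0.045 m and angle between board's own z axis and vertical below 0.12 rad and contact force between board and dome above 1 N and (((distance between vial_a and spot0 below 0.016 m and angle between vial_a's own z axis and vertical below 0.2 rad) and (distance between vial_b and spot1 below 0.016 m and angle between vial_b's own z axis and vertical below 0.2 rad)) or ((distance between vial_a and spot1 below 0.016 m and angle between vial_a's own z axis and vertical below 0.2 rad) and (distance between vial_b and spot0 below 0.016 m and angle between vial_b's own z axis and vertical below 0.2 rad))) and linear speed of board below 0.02 m/s and angular speed of board below 0.15 rad/s and linear speed of each of vial_a, vial_b below 0.03 m/s); the robot touches nothing.
It fails at once if a bystander (beaker, dropper bottle, tweezers or hand lens) is moved more than 40 mm (distance of any of beaker, dropper, tweezers, lens from where it was at the start of the episode above 0.04 m).
It also fails if it takes over 72 s, if anything falls off the work surface, if the arm or the gripper's body presses on something with over 40 N, if the wrist force passes 120 N, or if a joint passes its speed limit or range.

### The arm

A 6-joint arm with a two-finger parallel gripper is mounted at the origin on a cart in front of the work surface, level with it; the furniture and walls round the work are solid. World frame = base frame: x ahead of the robot, y to its left, z up, the work surface at z = 0. Lengths are in m, angles in rad, forces in N, time in s.
With the tool pointing down it reaches from about 0.3 to 0.875 m from the base axis. Payload 6.4 kg.
Tool frame: the origin (TCP) lies midway between the tips of the shut fingers; the grasp point (between the pads) lies 19 mm behind it; z points along the fingers, y is the line along which they close (so a half turn about z gives the same grasp; the last joint's range is limited). The gripper opens to 85 mm and grips with 20 to 120 N. Pads are 22 mm wide; open, the fingers measure 114 mm over their backs; the gripper's body (76 mm by 85 mm) begins 54 mm behind the grasp point. The pads swing forward as they close: fully open they stand 13 mm farther back than shut.
Start: joints at [1.108, 0.181, 1.607, -0, 1.354, -0.206], TCP at [0.146, 0.556, 0.231] pointing down, gripper open.
Joint ranges: [-2.99, 2.99], [-0.89, 2.07], [0.3, 2.58], [-1.14, 4.28], [0, 2.63], [-3.12, 3.12]. Speed limits (rad/s): [2.57, 2.57, 3.01, 3.14, 3.14, 3.14].

### API

Orientations are given as a unit quaternion [x, y, z, w].
In Python, from rig import get_obs, read_camera, close_job, recognise, spot_point gives the robot as it stands.
- The arm moves only by the tool step_arm, never from a script. Its argument "steps" is a list of rows, each a list of 7 numbers: the shift along the tool's x, y, z in cm, then the turn, a rotation vector about the tool's x, y, z in degrees, then the closure, from -1 (fully open) to 1 (shut). In form: [[dx, dy, dz, ax, ay, az, grip], ...]. A call has 1 to 5 rows; each row is the pose to reach, as a shift and turn from the pose commanded when the call began, along the tool's axes at that moment; what a row does not reach only later rows make up. A row lasts 1/8 s, in which the tool goes at most 62.5 mm and 10.7 degrees, less where a joint would pass 70% of its speed; a pose out of reach is approached as far as the arm can. A call with a gripper value outside its range is refused whole. The fingers move at their own pace and stop on an object; "force" is the grip in N (left out, the last holds). Time passes only in rows, so rows that repeat a pose let the fingers close. It gives the time, the measured TCP pose, the force, the opening and the grip force at its end, in the units of the state.
- get_obs(): the state, without advancing time (a new reading comes with each control period).
- read_camera(name): name is "scene" or "top"; returns a dict with "image" (480x640x3 uint8, red, green, blue), "intrinsics" (3x3 intrinsics, pixels), "R" (3x3) and "t" (3): a world point X has camera coordinates R X + t. Camera axes: x right, y down, z forward; pixel columns grow to the right and rows downward; lengths in m; the calibration is good to about 2 mm. A picture is of the moment at which its call begins. There is no depth.
- close_job(): hands the job in; it is judged then, once.
Trained networks look in the newest picture that a camera, given by its name, has taken for a name from the list of things; names that differ only in an ending like _2 or _b are one class to them, and where a whole thing is asked for, a point or a joint stands for the part that bears it (a point fixed in the world has none). Each returns a list of dicts, best first, with "conf" (0 to 1); they miss things now and then, are a little off and sometimes report something else, mostly with a low value. They report only what shows in the picture. A call takes as long as a camera call.
- recognise(camera, target): "at" ([x, y, z] in m, in world coordinates, good to about 4 mm: the middle of the surface that is visible of it).
- spot_point(camera, target): "at" ([x, y, z] in m, in world coordinates, good to about 4 mm: a listed point, or the origin of a listed thing).
The state is a dict: "time": time; "joints": joint angles; "joint_velocities": joint speeds; "tau": joint torques, N m; "ee_pos": TCP position; "ee_rot": TCP orientation; "force": force on the tool from outside, world axes, zero at the start; "torque": the same for the moment, N m; "gripper_width": opening from 0.0 (shut) to 1.0 (fully open); "finger_force": force on a finger pad.
Only numpy, scipy, OpenCV 4.12 (cv2) and the standard library are available. Lean on these libraries where they do the work, as an engineer would, in place of code of your own. Each camera call takes 0.05 s, during which the arm holds its last target. There are 200 camera calls.

## Working session

There is one attempt and no reset: what is moved stays moved. The work goes in short steps, Python scripts to look and compute and a tool call to move; the robot and the scene stay as the last step left them, time stands still between calls to the robot, and variables do not carry over. Pictures are saved under pics/ and viewed, at most 10 in all, crops included, and the job is handed in when it is done.

Besides the shell and the picture viewer there is one more tool, called after ">>>" by a JSON object that holds its "name" and its "arguments", one argument or row to a line. step_arm: Moves the arm, as the interface text tells. Its arguments: {"type":"object","properties":{"steps":{"type":"array","items":{"type":"array","items":{"type":"number"}}},"force":{"type":"number"}},"required":["steps"]}

```bash
mkdir -p pics; ls
python3 - <<'E'
from rig import *
import cv2
o=get_obs();print(o)
for c in("scene","top"):
    r=read_camera(c);cv2.imwrite(f"pics/{c}0.png",r["image"][:,:,::-1]);print(c,r["intrinsics"],r["R"],r["t"])
    for n in["dome","dome_top","board","liner","spot0","spot1","vial_a","vial_b","beaker","dropper","tweezers","lens"]:
        print(n,[(([round(v,3) for v in d["at"]]),round(d["conf"],2)) for d in spot_point(c,n)[:3]])
E
```

```text
pics
{'time': 0.0, 'joints': array([ 1.10771337e+00,  1.81565053e-01,  1.60801575e+00, -2.52076993e-05,
        1.35382578e+00, -2.06272974e-01]), 'joint_velocities': array([ 7.41092002e-04, -1.07593845e-03, -4.14809786e-04,  1.17389205e-03,
       -4.01365649e-05, -5.95428696e-04]), 'tau': array([-7.62113850e-04, -4.44884098e+01, -3.51328933e+01, -3.18606180e-04,
        9.36609576e-03,  7.40711300e-06]), 'ee_pos': array([0.14576448, 0.55563004, 0.23036693]), 'ee_rot': array([ 1.28049675e-01,  9.91767341e-01, -8.60685225e-04, -2.86283214e-04]), 'force': array([-0.01166222, -0.00653293,  0.32253455]), 'torque': array([-0.03172207,  0.04122528,  0.01878184]), 'finger_force': 0.0, 'gripper_width': 1.0014454725221555}
scene [[467.85537903   0.         315.29550739]
 [  0.         467.85537903 231.61350757]
 [  0.           0.           1.        ]] [[ 0.78983938 -0.61316458  0.01352594]
 [-0.46745024 -0.61612376 -0.63394148]
 [ 0.39704411  0.49438924 -0.77326273]] [-0.39050881  0.39857114  0.85871456]
dome [([0.469, 0.099, -0.002], 0.59)]
dome_top [([0.466, 0.103, 0.059], 0.56)]
board [
[... 897 characters left out ...]
 0.1, -0.0], 0.89)]
dome_top [([0.468, 0.099, 0.058], 0.69), ([0.423, 0.508, -0.003], 0.36)]
board [([0.434, -0.223, 0.003], 0.68)]
liner [([0.404, 0.317, -0.002], 0.71)]
spot0 [([0.417, 0.356, 0.009], 0.73), ([0.396, 0.278, 0.006], 0.61)]
spot1 [([0.417, 0.356, 0.009], 0.73), ([0.396, 0.278, 0.006], 0.61)]
vial_a [([0.624, 0.025, -0.003], 0.53), ([0.603, 0.213, 0.002], 0.38)]
vial_b [([0.624, 0.025, -0.003], 0.53), ([0.603, 0.213, 0.002], 0.38)]
beaker [([0.734, 0.001, 0.003], 0.69)]
dropper [([0.75, 0.17, -0.004], 0.54)]
tweezers [([0.75, 0.169, -0.004], 0.68), ([0.626, 0.025, -0.002], 0.46), ([0.424, 0.509, -0.0], 0.43)]
lens [([0.72, -0.087, -0.003], 0.94), ([0.394, 0.279, 0.007], 0.18)]
```

View pics/top0.png

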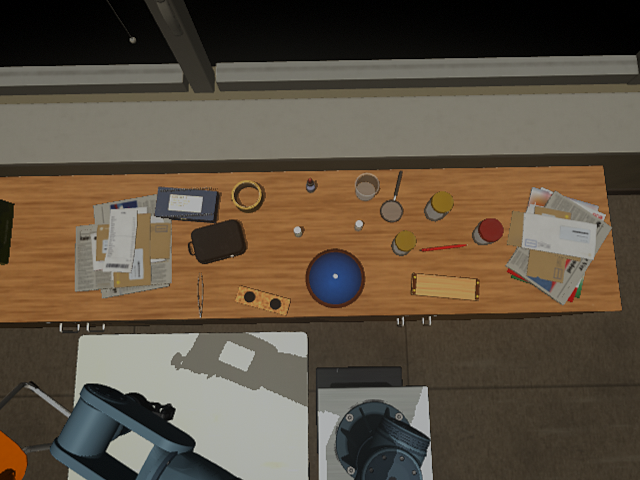

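View pics/scene0.png

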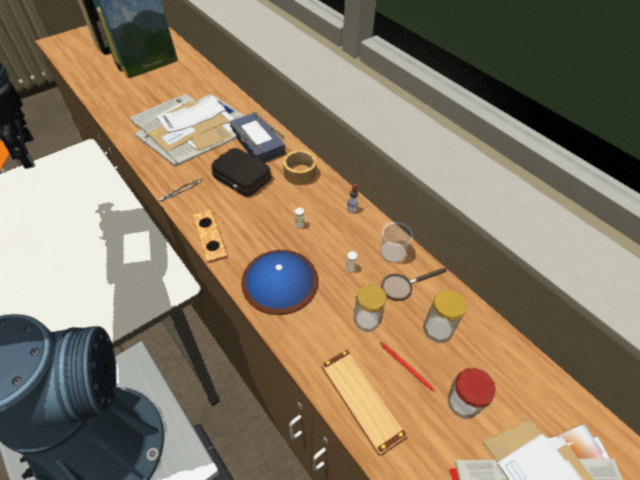

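Top view: liner near (263,300), dome dot at (335,276), board near (446,287), vials at (298,231) and (359,226). In the scene view the liner is near (210,236), the dot at (279,268), the board near (363,400), and the vials at (300,215) and (352,260). These agree with the networks' reports. Next I'll refine them by triangulating blobs.

```bash
cat > h.py <<'E'
from rig import *
import numpy as np, cv2
from scipy.spatial.transform import Rotation as Ro
def P(r): return r["intrinsics"]@np.c_[r["R"],r["t"]]
def proj(r,X): p=P(r)@np.r_[X,1]; return p[:2]/p[2]
def tri(r1,p1,r2,p2):
    X=cv2.triangulatePoints(P(r1),P(r2),np.float64(p1).reshape(2,1),np.float64(p2).reshape(2,1))[:,0]; return X[:3]/X[3]
def onplane(r,p,z):
    c=-r["R"].T@r["t"]; d=r["R"].T@np.linalg.inv(r["intrinsics"])@np.r_[p,1]; return c+d*(z-c[2])/d[2]
def blob(r,X,half,f):
    """blob centroid of mask f(hsv) nearest the projection of X; returns centroid, area, contour"""
    u=proj(r,X); x0,y0=np.maximum((u-half).astype(int),0); im=r["image"][y0:y0+2*half,x0:x0+2*half]
    im=cv2.resize(im,None,fx=4,fy=4,interpolation=cv2.INTER_CUBIC)
    m=f(cv2.cvtColor(im,cv2.COLOR_RGB2HSV).astype(int)).astype(np.uint8)
    cs,_=cv2.findContours(m,cv2.RETR_EXTERNAL,cv2.CHAIN_APPROX_NONE)
    best=None
    for c in cs:
        M=cv2.moments(c)
        if M["m00"]<60: continue
        q=np.array([M["m10"],M["m01"]])/M["m00"]; p=(q+.5)/4-.5+[x0,y0]
        d=np.hypot(*(p-u))-M["m00"]**.5/8
        if best is None or d<best[0]: best=(d,p,M["m00"]/16,(c[:,0]+.5)/4-.5+[x0,y0])
    return best[1:] if best else None
def both(rs,X,half,f):
    b=[blob(r,X,half,f) for r in rs]
    if None in b: return None,b
    return tri(rs[0],b[0][0],rs[1],b[1][0]),b
DARK=lambda h:h[...,2]<75
WHITE=lambda h:(h[...,1]<70)&(h[...,2]>150)
LIGHT=lambda h:(h[...,2]>195)&(h[...,1]>60)
E
python3 - <<'E'
from h import *
rs=[read_camera("scene"),read_camera("top")]
for n,X,h,f in[("s1",(.417,.356,.01),12,DARK),("s0",(.395,.280,.01),12,DARK),("dot",(.467,.1,.058),8,WHITE),
  ("vA",(.604,.211,.054),12,WHITE),("vB",(.623,.027,.054),12,WHITE),("board",(.434,-.225,.018),50,LIGHT)]:
    X2,b=both(rs,np.array(X),h,f)
    print(n,None if X2 is None else X2.round(4),[(q[0].round(1),q[1]) if q else None for q in b])
    if n=="board":
        for r,q in zip(rs,b):
            if not q: continue
            w=np.array([onplane(r,p,.018)[:2] for p in q[2]],np.float32); print(cv2.minAreaRect(w))
    elif X2 is not None: print("   onplane",[onplane(r,q[0],X[2]).round(4) for r,q in zip(rs,b)])
for n in("vial_a","vial_b"):
  pass
for r,c in zip(rs,"st"):
  for X in((.604,.211,.02),(.623,.027,.02)):
    u=proj(r,np.array(X)).astype(int); print(c,X,r["image"][u[1]-1:u[1]+2,u[0]-1:u[0]+2].mean((0,1)))
a=rs[0]["image"][165:285,180:380]; b=rs[0]["image"][340:460,290:490]
cv2.imwrite("pics/c1.png",cv2.resize(np.hstack([a,b]),(800,240))[:,:,::-1])
E
```

```text
s1 [0.4166 0.3588 0.0106] [(array([204.9, 222.2]), 68.5625), (array([249.1, 296.4]), 85.375)]
   onplane [array([0.4166, 0.3594, 0.01  ]), array([0.4168, 0.3589, 0.01  ])]
s0 [0.3942 0.2819 0.0107] [(array([212.5, 245.4]), 76.125), (array([274.9, 303.6]), 86.5)]
   onplane [array([0.3943, 0.2825, 0.01  ]), array([0.3944, 0.282 , 0.01  ])]
dot [0.4681 0.1028 0.0589] [(array([278.4, 266.8]), 27.3125), (array([335. , 275.8]), 13.4375)]
   onplane [array([0.4688, 0.1033, 0.058 ]), array([0.468 , 0.1029, 0.058 ])]
vA [0.6085 0.2133 0.0513] [(array([298.9, 211.7]), 65.875), (array([296.8, 229.5]), 34.4375)]
   onplane [array([0.6063, 0.2115, 0.054 ]), array([0.6085, 0.2128, 0.054 ])]
vB [0.6245 0.0294 0.0501] [(array([351.8, 256.3]), 88.875), (array([358.6, 223.2]), 34.8125)]
   onplane [array([0.6215, 0.0276, 0.054 ]), array([0.6243, 0.0293, 0.054 ])]
board None [(array([363.5, 394.7]), 7906.84375), None]
((0.44087859988212585, -0.21983599662780762), (0.1948150098323822, 0.19980327785015106), 52.46224594116211)
s (0.604, 0.211, 0.02) [147.88888889 138.         107.66666667]
s (0.623, 0.027, 0.02) [168.44444444 149.33333333 120.11111111]
t (0.604, 0.211, 0.02) [140.66666667 137.         124.66666667]
t (0.623, 0.027, 0.02) [161.44444444 159.55555556 154.77777778]
```

View pics/c1.png

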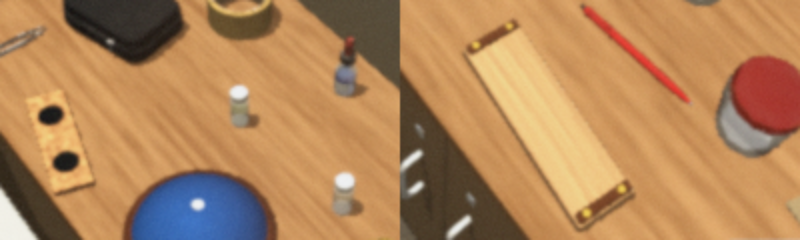

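Both crops look clean: spots on the liner, dot and caps all show clearly, and the board's dark strips sit at its ends. Next I'll measure the strips.

Run:
```python
from h import *
rs=[read_camera("scene"),read_camera("top")]
f=lambda h:(h[...,2]<150)
e=[]
for X in((.440,-.132,.024),(.426,-.317,.024)):
    X2,b=both(rs,np.array(X),10,lambda h:(h[...,2]<140))
    print(X2,[(q[0].round(1),q[1]) if q else None for q in b],[onplane(r,q[0],.024).round(4) for r,q in zip(rs,b) if q])
# light rectangle by colour classification: saturation & value stats
for r in rs:
    for X in((.434,-.225,.018),(.38,-.225,0),(.5,-.225,0)):
        u=proj(r,np.array(X)).astype(int); im=cv2.cvtColor(r["image"],cv2.COLOR_RGB2HSV)[u[1]-4:u[1]+5,u[0]-4:u[0]+5].reshape(-1,3); print(X,u,im.mean(0).round(),im.std(0).round())
im=np.hstack([cv2.resize(rs[1]["image"][260:315,400:490],None,fx=4,fy=4,interpolation=cv2.INTER_CUBIC),cv2.resize(rs[1]["image"][260:315,230:320],None,fx=4,fy=4,interpolation=cv2.INTER_CUBIC)])
cv2.imwrite("pics/c2.png",im[:,:,::-1])
```

```text
[ 0.44520753 -0.12948821  0.01671373] [(array([336.1, 358.1]), 51.6875), (array([412.8, 284.3]), 110.28125)] [array([ 0.4447, -0.1325,  0.024 ]), array([ 0.4428, -0.1274,  0.024 ])]
[ 0.43124018 -0.31836365  0.01639121] [(array([391.8, 440.6]), 74.1875), (array([477.5, 285.9]), 100.8125)] [array([ 0.4242, -0.3172,  0.024 ]), array([ 0.4345, -0.3182,  0.024 ])]
(0.434, -0.225, 0.018) [362 398] [ 19. 111. 239.] [1. 4. 1.]
(0.38, -0.225, 0) [340 418] [ 15. 142. 202.] [0. 3. 4.]
(0.5, -0.225, 0) [385 381] [ 15. 140. 207.] [0. 3. 4.]
(0.434, -0.225, 0.018) [445 286] [ 18. 137. 173.] [1. 4. 1.]
(0.38, -0.225, 0) [445 305] [ 14. 161. 140.] [0. 3. 5.]
(0.5, -0.225, 0) [442 265] [ 14. 161. 143.] [0. 2. 4.]
```

View pics/c2.png

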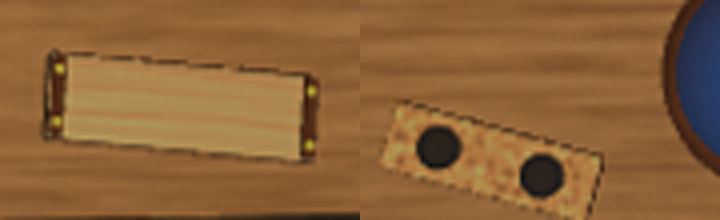

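The board's light field is clear at about (400–478, 273–300) in the top image, so I'll segment that (176 x 64 mm).

Run:
```python
from h import *
rs=[read_camera("scene"),read_camera("top")]
F=[lambda h:(h[...,2]>222)&(h[...,1]<128),lambda h:(h[...,2]>157)&(h[...,1]<152)]
out=[]
for r,f in zip(rs,F):
    q=blob(r,np.array([.434,-.225,.018]),48,f)
    w=np.array([onplane(r,p,.018)[:2] for p in q[2]],np.float32); R=cv2.minAreaRect(w); M=cv2.moments(w.reshape(-1,1,2)*1000)
    c=np.array([M["m10"],M["m01"]])/M["m00"]/1000
    print(R,c,q[1]); print(cv2.boxPoints(R).round(4).tolist()); out.append(q[0])
    d=w-w.mean(0); u=np.linalg.svd(d)[2][0]; print("axis",u, np.degrees(np.arctan2(u[1],u[0])))
print(tri(rs[0],out[0],rs[1],out[1]))
```

```text
((0.43473637104034424, -0.22304782271385193), (0.17491085827350616, 0.06215568631887436), 83.28990173339844) [ 0.4347064 -0.2230608] 2785.4375
[[0.3937000036239624, -0.30630001425743103], [0.4553999900817871, -0.31349998712539673], [0.4758000075817108, -0.13979999721050262], [0.4140999913215637, -0.13259999454021454]]
axis [-0.11028112 -0.9939004 ] -96.33152
((0.43546372652053833, -0.2244451940059662), (0.17443211376667023, 0.06266076117753983), 83.7278060913086) [ 0.43519387 -0.22423409] 1149.34375
[[0.39480000734329224, -0.3077000081539154], [0.4571000039577484, -0.31459999084472656], [0.47609999775886536, -0.1412000060081482], [0.4138000011444092, -0.13429999351501465]]
axis [-0.11170106 -0.99374187] -96.41338
[ 0.43620041 -0.22676879  0.00857457]
```

```bash
cat >> h.py <<'E'
def go(x,y,z,yaw):
    o=get_obs(); R=Ro.from_quat(o["ee_rot"]); a=np.radians(yaw)
    T=Ro.from_matrix(np.c_[[np.cos(a),np.sin(a),0],[np.sin(a),-np.cos(a),0],[0,0,-1]])
    s=R.inv().apply(np.array([x,y,z])-o["ee_pos"])*100; v=np.degrees((R.inv()*T).as_rotvec())
    print("t %.2f"%o["time"],"shift cm",s.round(2),"turn",v.round(1),"F",o["force"].round(1))
E
python3 -c "
from h import *
go(.4054,.3204,.08,73.8)"
```

```text
t 1.60 shift cm [-31.08 -16.22  15.13] turn [ 0.  -0.  91.5] F [ 0.2 -0.1 -0.7]
```

>>> {"name": "step_arm", "arguments": {
  "steps": [
    [-31.1,-16.2,12,0,0,91.5,-1],
    [-31.1,-16.2,12,0,0,91.5,-1],
    [-31.1,-16.2,12,0,0,91.5,-1],
    [-31.1,-16.2,15,0,0,91.5,-1],
    [-31.1,-16.2,15,0,0,91.5,-1]
  ],
  "force": 25
}}

```text
time: 2.22
ee_pos: [0.3611, 0.3611, 0.113]
ee_rot: [0.565, 0.825, 0.001, 0.0]
force: [0.7, 0.7, 0.5]
gripper_width: 1.0
finger_force: 0.0
```

```bash
python3 -c "
from h import *
go(.4054,.3204,.08,73.8)"
```

```text
t 2.23 shift cm [-5.4   2.65  3.31] turn [ 0.1 -0.  37.4] F [0.7 0.7 0.5]
```

>>> {"name": "step_arm", "arguments": {
  "steps": [
    [-5.4,2.65,3.3,0,0,37.4,-1],
    [-5.4,2.65,3.3,0,0,37.4,-1],
    [-5.4,2.65,3.3,0,0,37.4,-1],
    [-5.4,2.65,3.3,0,0,37.4,-1],
    [-5.4,2.65,3.3,0,0,37.4,-1]
  ]
}}

```text
time: 2.85
ee_pos: [0.4043, 0.3217, 0.0804]
ee_rot: [0.798, 0.603, 0.0, 0.0]
force: [0.3, 0.4, -0.2]
gripper_width: 1.002
finger_force: 0.0
```

```bash
python3 -c "
from h import *
go(.4054,.3204,.001,73.8)"
```

```text
t 2.85 shift cm [-0.1   0.14  7.94] turn [ 0.  -0.   0.4] F [ 0.3  0.4 -0.2]
```

>>> {"name": "step_arm", "arguments": {
  "steps": [
    [-0.1,0.1,4,0,0,0.4,-1],
    [-0.1,0.1,7.9,0,0,0.4,-1],
    [-0.1,0.1,7.9,0,0,0.4,0.2],
    [-0.1,0.1,7.9,0,0,0.4,1],
    [-0.1,0.1,7.9,0,0,0.4,1]
  ]
}}

```text
time: 3.48
ee_pos: [0.4063, 0.3213, 0.0032]
ee_rot: [0.8, 0.6, 0.002, 0.0]
force: [0.5, 0.4, -0.1]
gripper_width: 0.569
finger_force: 25.9
```

>>> {"name": "step_arm", "arguments": {
  "steps": [
    [0,0,0,0,0,0,1],
    [0,0,0,0,0,0,1],
    [0,0,-4,0,0,0,1],
    [0,0,-9,0,0,0,1],
    [0,0,-9,0,0,0,1]
  ]
}}

```text
time: 4.1
ee_pos: [0.408, 0.3221, 0.0959]
ee_rot: [0.8, 0.6, 0.004, 0.001]
force: [-0.0, -0.4, -0.9]
gripper_width: 0.573
finger_force: 26.3
```

Run:
```python
from h import *
go(.435,-.2237,.09,83.5)
rs=[read_camera("scene"),read_camera("top")]
o=get_obs();e=o["ee_pos"];u=Ro.from_quat(o["ee_rot"]).as_matrix()
print(e,o["gripper_width"],o["finger_force"])
for s in(1,-1):
    X=e+u[:,0]*.04*s+[0,0,.008]; X2,b=both(rs,X,12,DARK); print(X,X2,[q and (q[0].round(1),q[1]) for q in b])
```

```text
t 4.10 shift cm [-51.66  17.83   0.4 ] turn [ 0.4 -0.3 -9.7] F [-0.  -0.4 -0.9]
[0.40504497 0.32067619 0.09183735] 0.5738304947545965 26.325504183769226
[0.41621766 0.35908412 0.09987605] [0.4015455  0.34023054 0.12739953] [(array([199. , 196.2]), 73.96875), (array([248.4, 301.7]), 95.0625)]
[0.39387228 0.28226825 0.09979865] [0.39563723 0.27553048 0.11185558] [(array([206.8, 220. ]), 104.78125), (array([273.7, 300.1]), 106.34375)]
```

>>> {"name": "step_arm", "arguments": {
  "steps": [
    [-51.7,17.8,-1.5,0.4,-0.3,-9.7,1],
    [-51.7,17.8,-1.5,0.4,-0.3,-9.7,1],
    [-51.7,17.8,-1.5,0.4,-0.3,-9.7,1],
    [-51.7,17.8,-1.5,0.4,-0.3,-9.7,1],
    [-51.7,17.8,-1.5,0.4,-0.3,-9.7,1]
  ]
}}

```text
time: 4.82
ee_pos: [0.4185, 0.0101, 0.0985]
ee_rot: [0.746, 0.666, -0.005, -0.002]
force: [2.1, -0.3, -0.6]
gripper_width: 0.573
finger_force: 26.3
```

```bash
python3 -c "
from h import *
go(.435,-.2237,.09,83.5)"
```

```text
t 4.83 shift cm [-23.03   4.3    0.91] turn [-0.6  0.2 -0. ] F [ 2.1 -0.3 -0.6]
```

>>> {"name": "step_arm", "arguments": {
  "steps": [
    [-23.0,4.3,0.9,-0.6,0.2,0,1],
    [-23.0,4.3,0.9,-0.6,0.2,0,1],
    [-23.0,4.3,0.9,-0.6,0.2,0,1],
    [-23.0,4.3,0.9,-0.6,0.2,0,1],
    [-23.0,4.3,0.9,-0.6,0.2,0,1]
  ]
}}

```text
time: 5.45
ee_pos: [0.4356, -0.2243, 0.0901]
ee_rot: [0.748, 0.664, 0.0, 0.001]
force: [-0.5, 0.7, -1.0]
gripper_width: 0.573
finger_force: 26.3
```

```bash
python3 -c "
from h import *
go(.435,-.2237,.022,83.5);r=read_camera('scene')
cv2.imwrite('pics/d.png',cv2.resize(r['image'][300:480,250:490],None,fx=2.5,fy=2.5)[:,:,::-1]);go(.435,-.2237,.022,83.5)"
```

```text
t 5.45 shift cm [ 0.06 -0.07  6.81] turn [ 0.1  0.  -0.3] F [-0.5  0.7 -1. ]
t 5.50 shift cm [-0.16  0.    6.79] turn [ 0.  -0.1 -0.2] F [ 0.2  0.6 -1.4]
```

View pics/d.png

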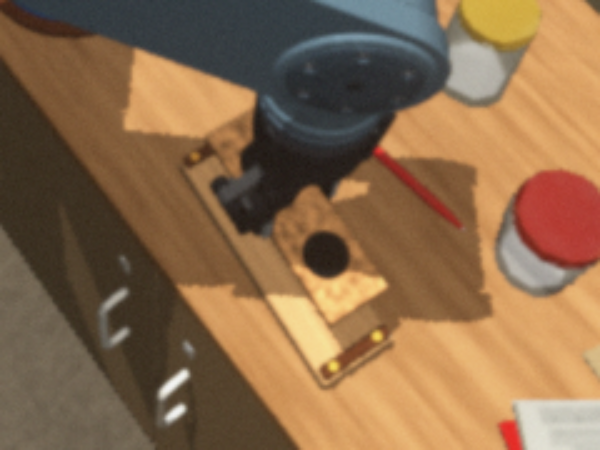

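The liner is held level and parallel above the board, with its near spot at (325,253) in the crop. Lowering it.

>>> {"name": "step_arm", "arguments": {
  "steps": [
    [-0.1,0,4,0,0,-0.2,1],
    [-0.1,0,6.6,0,0,-0.2,1],
    [-0.1,0,6.8,0,0,-0.2,1],
    [-0.1,0,6.9,0,0,-0.2,1],
    [-0.1,0,7.1,0,0,-0.2,1]
  ]
}}

```text
time: 6.12
ee_pos: [0.4371, -0.2229, 0.0215]
ee_rot: [0.745, 0.667, 0.001, 0.002]
force: [0.4, 0.1, 0.4]
gripper_width: 0.577
finger_force: 28.0
```

Run:
```python
from h import *
go(.435,-.2237,.018,83.5);r=read_camera('scene')
o=get_obs();e=o["ee_pos"];u=Ro.from_quat(o["ee_rot"]).as_matrix()[:,0]
q=blob(r,np.r_[(e-.04*u)[:2],.028],12,DARK)
w=onplane(r,q[0],.028);a=np.radians(83.5);d=w[:2]-[.435,-.2237]
print(q[:2],w,"in board x,y:",d@[np.cos(a),np.sin(a)],d@[-np.sin(a),np.cos(a)])
```

```text
t 6.12 shift cm [-0.1  -0.2   0.35] turn [0.2 0.1 0.2] F [0.4 0.1 0.4]
(array([375.75288457, 412.81768409]), 208.09375) [ 0.43337442 -0.26325401  0.028     ] in board x,y: -0.03948377304973336 -0.0028625086150956634
```

>>> {"name": "step_arm", "arguments": {
  "steps": [
    [0,-0.1,0.35,0,0,0,1],
    [0,-0.1,0.6,0,0,0,1],
    [0,-0.1,0.8,0,0,0,1]
  ]
}}

```text
time: 6.55
ee_pos: [0.4375, -0.2241, 0.0176]
ee_rot: [0.745, 0.667, 0.001, 0.003]
force: [-16.4, 13.5, 64.2]
gripper_width: 0.573
finger_force: 39.8
```

>>> {"name": "step_arm", "arguments": {
  "steps": [
    [0,0,-0.5,0,0,0,1],
    [0,0,-0.5,0,0,0,0],
    [0,0,-0.5,0,0,0,-1],
    [0,0,-0.8,0,0,0,-1],
    [0,0,-8,0,0,0,-1]
  ]
}}

```text
time: 7.18
ee_pos: [0.4316, -0.2197, 0.0787]
ee_rot: [0.745, 0.667, -0.0, -0.005]
force: [0.8, -0.3, 0.2]
gripper_width: 1.002
finger_force: 0.0
```

>>> {"name": "step_arm", "arguments": {
  "steps": [
    [24,0,-5,0,0,0,-1],
    [24,0,-5,0,0,0,-1],
    [24,0,-5,0,0,0,-1],
    [24,0,-5,0,0,0,-1],
    [24,0,-5,0,0,0,-1]
  ]
}}

```text
time: 7.8
ee_pos: [0.462, 0.0193, 0.1336]
ee_rot: [0.743, 0.669, 0.001, 0.002]
force: [-0.3, -0.7, 0.0]
gripper_width: 0.998
finger_force: 0.0
```

Run:
```python
from h import *
rs=[read_camera("scene"),read_camera("top")]
for X in((.4395,-.184,.028),(.4304,-.263,.028)):
    X2,b=both(rs,np.array(X),12,DARK); print(X2,[q and (q[0].round(1),q[1]) for q in b],[onplane(r,q[0],.028).round(4) for r,q in zip(rs,b) if q])
    print([proj(r,np.array(X)).round(1) for r in rs])
im=np.hstack([cv2.resize(rs[0]["image"][330:460,310:420],(330,390)),cv2.resize(rs[1]["image"][250:328,400:490],(450,390))])
cv2.imwrite("pics/e.png",im[:,:,::-1]); o=get_obs(); print(o["ee_pos"],o["time"])
```

```text
[ 0.44032389 -0.18376891  0.02789329] [(array([350.9, 378.1]), 150.34375), (array([432.2, 284.6]), 88.28125)] [array([ 0.4401, -0.1837,  0.028 ]), array([ 0.4405, -0.1838,  0.028 ])]
[array([350.8, 378.4]), array([432.3, 284.9])]
[ 0.43153936 -0.26350223  0.02765936] [(array([375. , 413.6]), 176.0625), (array([459.4, 287.1]), 88.3125)] [array([ 0.4312, -0.2635,  0.028 ]), array([ 0.4317, -0.2635,  0.028 ])]
[array([374.5, 413.7]), array([459.3, 287.5])]
[0.46152483 0.01625007 0.13267417] 7.9
```

View pics/e.png

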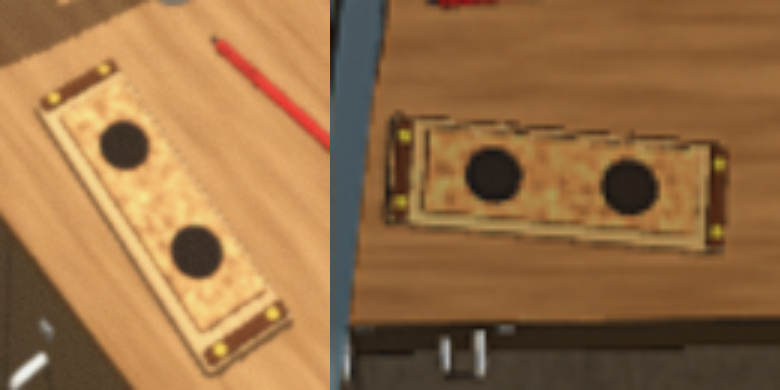

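Liner sits between the strips, well centred; its spots are at (0.4403,-0.1838) and (0.4315,-0.2635), height 28 mm. I'll check the board itself by its brass studs.

Run:
```python
from h import *
rs=[read_camera("scene"),read_camera("top")]
a=np.radians(83.5);u=np.array([np.cos(a),np.sin(a)]);v=np.array([-u[1],u[0]])
f=lambda h:(h[...,0]>=23)&(h[...,0]<=35)&(h[...,1]>120)&(h[...,2]>110)
S=[]
for i in(1,-1):
  for j in(1,-1):
    X=np.r_[np.array([.435,-.2237])+i*.093*u+j*.019*v,.0245]
    X2,b=both(rs,X,5,f); print(X.round(4),X2,[q and (q[0].round(1),q[1]) for q in b],[onplane(r,q[0],.0245).round(4) for r,q in zip(rs,b) if q])
    if X2 is not None:S.append(X2)
print(np.mean(S,0)); go(.435,-.2237,.06,83.5)
```

```text
[ 0.4267 -0.1291  0.0245] None [None, None] []
[ 0.4644 -0.1334  0.0245] None [None, None] []
[ 0.4056 -0.314   0.0245] None [(array([382.9, 446.1]), 4.4375), None] [array([ 0.4047, -0.3141,  0.0245])]
[ 0.4433 -0.3183  0.0245] None [None, None] []
nan
t 8.00 shift cm [-2.40e+01  2.00e-02  7.27e+00] turn [0.1 0.1 0.1] F [ 0.2  0.2 -1.4]
  return _methods._mean(a, axis=axis, dtype=dtype,
  ret = ret.dtype.type(ret / rcount)
```

Run:
```python
from h import *
rs=[read_camera("scene"),read_camera("top")]
A=(np.array([(104,70),(54,98),(274,313),(221,350)])+.5)/3-.5+[310,330]
B=(np.array([(74,133),(70,201),(389,163),(387,231)])+.5)/5-.5+[400,250]
T=[]
for p,q in zip(A,B):
    X=tri(rs[0],p,rs[1],q);T.append([*onplane(rs[0],p,.0245)[:2],*onplane(rs[1],q,.0245)[:2]]);print(X.round(4),np.round(T[-1],4))
T=np.array(T);print(T.mean(0).round(4))
d=(T[0]+T[1]-T[2]-T[3])/2;print(np.degrees(np.arctan2(d[1],d[0])),np.degrees(np.arctan2(d[3],d[2])),np.hypot(d[0],d[1]),np.hypot(d[2],d[3]))
```

```text
[ 0.4665 -0.1336  0.0214] [ 0.4649 -0.1344  0.4666 -0.1333]
[ 0.4261 -0.1289  0.0229] [ 0.4252 -0.1293  0.4264 -0.1288]
[ 0.4456 -0.319   0.0234] [ 0.4454 -0.3192  0.4454 -0.3186]
[ 0.4054 -0.3148  0.0231] [ 0.405  -0.315   0.4053 -0.3144]
[ 0.4351 -0.2245  0.4359 -0.2238]
83.88037668191429 83.50007984021296 0.18626627641197002 0.18663747657796376
```

>>> {"name": "step_arm", "arguments": {
  "steps": [
    [-24.0,0.1,5,0,0,0,-1],
    [-24.0,0.1,6,0,0,0,-1],
    [-24.0,0.1,6.5,0,0,0,-1],
    [-24.0,0.1,6.5,0,0,0,-1],
    [-24.0,0.1,6.5,0,0,0,-1]
  ],
  "force": 60
}}

```text
time: 8.72
ee_pos: [0.4345, -0.2274, 0.0667]
ee_rot: [0.748, 0.664, 0.0, 0.001]
force: [0.3, 1.4, -0.6]
gripper_width: 1.0
finger_force: 0.0
```

```bash
python3 -c "
from h import *
go(.4355,-.2241,-.001,83.6)"
```

```text
t 8.72 shift cm [0.35 0.05 6.77] turn [ 0.1  0.  -0.4] F [ 0.3  1.4 -0.6]
```

>>> {"name": "step_arm", "arguments": {
  "steps": [
    [0.2,0,3,0,0,-0.3,-1],
    [0.2,0,5,0,0,-0.3,-1],
    [0.2,0,5,0,0,-0.3,-1]
  ]
}}

```text
time: 9.1
ee_pos: [0.4352, -0.2198, 0.0167]
ee_rot: [0.744, 0.669, 0.0, -0.001]
force: [-0.0, -0.4, -0.2]
gripper_width: 1.001
finger_force: 0.0
```

```bash
python3 -c "
from h import *
go(.4355,-.2241,-.001,83.6)"
```

```text
t 9.10 shift cm [-0.42  0.08  1.77] turn [-0.  -0.1  0.3] F [-0.  -0.4 -0.2]
```

>>> {"name": "step_arm", "arguments": {
  "steps": [
    [-0.4,0.1,1.0,0,0,0,-1],
    [-0.4,0.1,1.0,0,0,0,-1],
    [-0.4,0.1,1.0,0,0,0,-1]
  ]
}}

```text
time: 9.48
ee_pos: [0.4377, -0.2253, 0.0086]
ee_rot: [0.743, 0.669, 0.001, 0.002]
force: [-0.7, -0.3, -0.1]
gripper_width: 0.998
finger_force: 0.0
```

```bash
python3 -c "
from h import *
go(.4355,-.2241,-.001,83.6);read_camera('top')
go(.4355,-.2241,-.001,83.6);read_camera('top')
go(.4355,-.2241,-.001,83.6)"
```

```text
t 9.47 shift cm [ 0.09 -0.23  0.96] turn [0.2 0.1 0.4] F [-0.7 -0.3 -0.1]
t 9.53 shift cm [ 0.09 -0.23  0.96] turn [0.2 0.1 0.4] F [-0.5 -0.1 -0.8]
t 9.57 shift cm [ 0.09 -0.23  0.96] turn [0.2 0.1 0.4] F [-0.  -0.5 -0.4]
```

>>> {"name": "step_arm", "arguments": {
  "steps": [
    [0.1,-0.1,0.9,0,0,0,-1],
    [0.1,-0.1,0.9,0,0,0,-1],
    [0.1,-0.1,0.9,0,0,0,1],
    [0.1,-0.1,0.9,0,0,0,1],
    [0.1,-0.1,0.9,0,0,0,1]
  ]
}}

```text
time: 10.2
ee_pos: [0.4364, -0.2239, -0.0006]
ee_rot: [0.743, 0.669, 0.0, 0.001]
force: [-3.0, 0.5, 5.1]
gripper_width: 0.732
finger_force: 67.1
```

>>> {"name": "step_arm", "arguments": {
  "steps": [
    [0,0,0,0,0,0,1],
    [0,0,0,0,0,0,1],
    [0,0,-2,0,0,0,1],
    [0,0,-6,0,0,0,1],
    [0,0,-10,0,0,0,1]
  ]
}}

```text
time: 10.82
ee_pos: [0.4353, -0.223, 0.099]
ee_rot: [0.743, 0.669, 0.001, 0.0]
force: [0.9, -0.4, -4.7]
gripper_width: 0.73
finger_force: 68.9
```

Run:
```python
from h import *
go(.4682,.103,.11,90); rs=[read_camera("scene"),read_camera("top")]
go(.4682,.103,.11,90); o=get_obs()
print(o["ee_pos"],o["gripper_width"],o["finger_force"])
cv2.imwrite("pics/f.png",cv2.resize(rs[0]["image"][280:460,250:490],None,fx=2.5,fy=2.5)[:,:,::-1])
```

```text
t 10.82 shift cm [32.77 -0.16 -1.09] turn [ 0.1 -0.  -6. ] F [ 0.9 -0.4 -4.7]
t 10.93 shift cm [32.99 -0.49 -0.91] turn [ 0.5  0.3 -6. ] F [ 1.  -0.5 -4. ]
[ 0.43853652 -0.22566452  0.10278577] 0.7319320242927202 68.94361853599548
```

View pics/f.png

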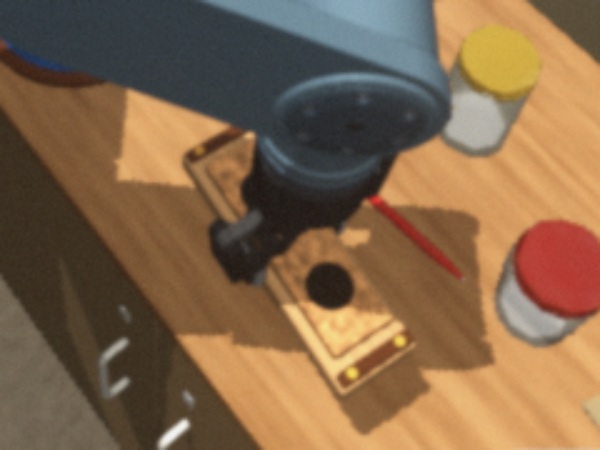

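The board is lifted level with the liner on it. Now carrying it over the dome.

>>> {"name": "step_arm", "arguments": {
  "steps": [
    [32.9,-0.3,-1.5,0,0,-6,1],
    [32.9,-0.3,-1.5,0,0,-6,1],
    [32.9,-0.3,-1.5,0,0,-6,1],
    [32.9,-0.3,-1.5,0,0,-6,1],
    [32.9,-0.3,-1.5,0,0,-6,1]
  ]
}}

```text
time: 11.55
ee_pos: [0.4649, 0.089, 0.1113]
ee_rot: [0.707, 0.707, -0.0, 0.001]
force: [1.0, -1.2, -4.3]
gripper_width: 0.731
finger_force: 68.9
```

>>> {"name": "step_arm", "arguments": {
  "steps": [
    [0,0,0,0,0,0,1],
    [0,0,0,0,0,0,1],
    [0,0,0,0,0,0,1]
  ]
}}

```text
time: 11.92
ee_pos: [0.4656, 0.0859, 0.112]
ee_rot: [0.708, 0.706, -0.0, 0.001]
force: [-0.4, -0.1, -5.0]
gripper_width: 0.729
finger_force: 68.9
```

```bash
python3 -c "
from h import *
go(.4682,.103,.066,90);rs=[read_camera(c) for c in('scene','top')]
go(.4682,.103,.066,90)
cv2.imwrite('pics/g.png',np.hstack([cv2.resize(rs[0]['image'][150:350,180:380],(400,400)),cv2.resize(rs[1]['image'][220:320,280:380],(400,400))])[:,:,::-1])
"
```

```text
t 11.93 shift cm [1.72 0.25 4.6 ] turn [ 0.1  0.1 -0.1] F [-0.4 -0.1 -5. ]
t 12.03 shift cm [1.74 0.21 4.65] turn [ 0.1  0.1 -0.2] F [-0.5  0.7 -4.3]
```

View pics/g.png

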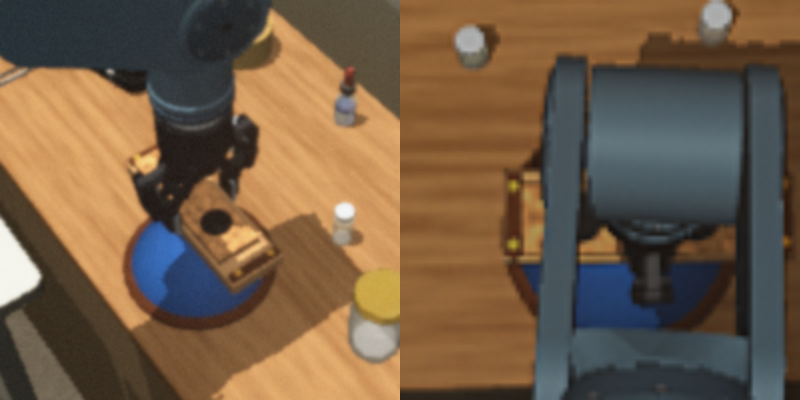

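The board is level over the dome but still 17 mm short in y. Moving across, then lowering.

>>> {"name": "step_arm", "arguments": {
  "steps": [
    [1.7,0.2,2,0,0,0,1],
    [1.7,0.2,4,0,0,0,1],
    [1.7,0.2,4.4,0,0,0,1],
    [1.7,0.2,4.4,0,0,0,1],
    [1.7,0.2,4.4,0,0,0,1]
  ]
}}

```text
time: 12.65
ee_pos: [0.469, 0.1035, 0.0698]
ee_rot: [0.708, 0.707, 0.001, 0.002]
force: [0.3, 0.4, -4.4]
gripper_width: 0.735
finger_force: 68.8
```

```bash
python3 -c "
from h import *
go(.4682,.103,.058,90)
for i in range(3):
  read_camera('top');read_camera('top');read_camera('top');go(.4682,.103,.058,90)
"
```

```text
t 12.65 shift cm [-0.05 -0.09  1.18] turn [ 0.3  0.1 -0.1] F [ 0.3  0.4 -4.4]
t 12.80 shift cm [-0.08 -0.07  1.16] turn [ 0.2  0.1 -0. ] F [ 0.5  0.8 -5. ]
t 12.95 shift cm [-0.09 -0.03  1.13] turn [ 0.2  0.1 -0. ] F [ 0.8 -0.1 -4.9]
t 13.10 shift cm [-0.09 -0.01  1.1 ] turn [ 0.2  0.1 -0. ] F [ 0.   0.2 -4.4]
```

>>> {"name": "step_arm", "arguments": {
  "steps": [
    [-0.05,0,0.6,0.2,0.1,0,1],
    [-0.05,0,0.9,0.2,0.1,0,1],
    [-0.05,0,1.0,0.2,0.1,0,1],
    [-0.05,0,1.05,0.2,0.1,0,1]
  ]
}}

```text
time: 13.6
ee_pos: [0.4682, 0.1034, 0.0583]
ee_rot: [0.707, 0.707, -0.0, -0.0]
force: [-0.3, -0.8, -4.8]
gripper_width: 0.732
finger_force: 68.9
```

>>> {"name": "step_arm", "arguments": {
  "steps": [
    [0,0,0.03,0,0,0,1],
    [0,0,0.06,0,0,0,1]
  ]
}}

```text
time: 13.85
ee_pos: [0.4683, 0.1034, 0.0579]
ee_rot: [0.707, 0.707, -0.0, -0.0]
force: [-0.1, -1.6, -4.8]
gripper_width: 0.73
finger_force: 68.9
```

>>> {"name": "step_arm", "arguments": {
  "steps": [
    [0,0,0.06,0,0,0,1],
    [0,0,0.12,0,0,0,1]
  ]
}}

```text
time: 14.1
ee_pos: [0.4684, 0.1034, 0.0573]
ee_rot: [0.707, 0.707, -0.0, -0.0]
force: [-4.8, 0.0, 7.4]
gripper_width: 0.731
finger_force: 70.4
```

>>> {"name": "step_arm", "arguments": {
  "steps": [
    [0,0,0.06,0,0,0,1]
  ]
}}

```text
time: 14.22
ee_pos: [0.4685, 0.1034, 0.0572]
ee_rot: [0.707, 0.707, -0.0, -0.0]
force: [-7.4, -0.5, 13.8]
gripper_width: 0.731
finger_force: 71.1
```

>>> {"name": "step_arm", "arguments": {
  "steps": [
    [0,0,-0.12,0,0,0,1],
    [0,0,-0.12,0,0,0,1]
  ],
  "force": 20
}}

```text
time: 14.48
ee_pos: [0.4685, 0.1034, 0.0574]
ee_rot: [0.707, 0.707, 0.0, -0.0]
force: [-0.9, -0.6, -1.2]
gripper_width: 0.731
finger_force: 69.3
```

>>> {"name": "step_arm", "arguments": {
  "steps": [
    [0,0,0,0,0,0,-0.48],
    [0,0,0,0,0,0,-0.56],
    [0,0,0,0,0,0,-0.8],
    [0,0,0,0,0,0,-1],
    [0,0,0,0,0,0,-1]
  ]
}}

```text
time: 15.1
ee_pos: [0.4684, 0.1034, 0.0573]
ee_rot: [0.707, 0.707, -0.0, -0.0]
force: [-0.4, -0.2, -0.2]
gripper_width: 1.001
finger_force: 0.0
```

>>> {"name": "step_arm", "arguments": {
  "steps": [
    [0,0,-0.5,0,0,0,-1],
    [0,0,-2,0,0,0,-1],
    [0,0,-6,0,0,0,-1],
    [0,0,-10,0,0,0,-1],
    [0,0,-10,0,0,0,-1]
  ]
}}

```text
time: 15.72
ee_pos: [0.4713, 0.1034, 0.1618]
ee_rot: [0.707, 0.707, 0.003, 0.003]
force: [-1.0, 0.7, -0.4]
gripper_width: 1.001
finger_force: 0.0
```

```bash
python3 -c "
from h import *
rs=[read_camera(c) for c in('scene','top')]
go(.606,.212,.15,90)
cv2.imwrite('pics/i.png',np.hstack([cv2.resize(rs[0]['image'][150:350,180:380],(400,400)),cv2.resize(rs[1]['image'][220:320,280:380],(400,400))])[:,:,::-1])
"
```

```text
t 15.82 shift cm [10.87 13.74  0.82] turn [ 0.1 -0.  -0. ] F [-0.1 -0.3 -0.1]
```

View pics/i.png

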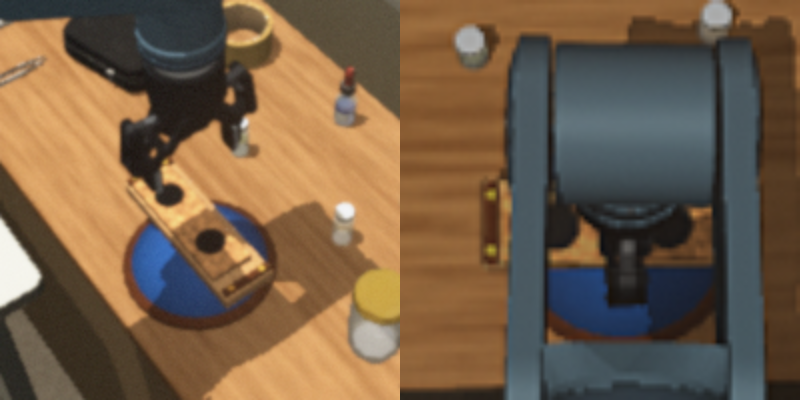

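The board balances on the dome with nothing holding it, and both spots are visible. Next is the first vial.

>>> {"name": "step_arm", "arguments": {
  "steps": [
    [10.9,13.7,2,0,0,0,-1],
    [10.9,13.7,4,0,0,0,-1],
    [10.9,13.7,7,0,0,0,-1],
    [10.9,13.7,7,0,0,0,-1],
    [10.9,13.7,7,0,0,0,-1]
  ],
  "force": 25
}}

```text
time: 16.45
ee_pos: [0.6039, 0.2121, 0.0855]
ee_rot: [0.707, 0.707, -0.002, -0.001]
force: [0.4, 0.3, -0.1]
gripper_width: 1.0
finger_force: 0.0
```

```bash
python3 - <<'E'
from h import *
go(.606,.212,.015,90)
rs=[read_camera("scene"),read_camera("top")]
u=proj(rs[0],np.array([.468,.143,.086])),proj(rs[0],np.array([.468,.063,.086'.__len__() if 0 else .086]))
E
python3 - <<'E'
from h import *
rs=[read_camera("scene"),read_camera("top")]
for X in((.468,.143,.086),(.468,.063,.086)):
    X2,b=both(rs,np.array(X),12,DARK); print(X2,[q and (q[0].round(1),q[1]) for q in b],[proj(r,np.array(X)).round(1) for r in rs])
for X in((.606,.212,.05),(.6225,.028,.05)):
    print([spot_point(c,"vial_a") for c in("scene","top")])
    break
E
```

```text
[0.469966   0.14849777 0.08533355] [(array([264.3, 247.2]), 111.71875), (array([319.7, 272.6]), 377.1875)] [array([267.4, 248.2]), array([321.1, 274.9])]
[0.46389467 0.07006646 0.08674645] [(array([284.7, 270.3]), 126.34375), (array([346.8, 275.8]), 111.46875)] [array([288.3, 271.7]), array([349.2, 274.4])]
[[{'at': [0.6226, 0.0276, 0.0002], 'conf': 0.79}, {'at': [0.4697, 0.1019, -0.0027], 'conf': 0.53}, {'at': [0.6078, 0.2098, -0.0031], 'conf': 0.45}], [{'at': [0.6249, 0.0286, -0.0009], 'conf': 0.41}]]  File "<stdin>", line 4
    u=proj(rs[0],np.array([.468,.143,.086])),proj(rs[0],np.array([.468,.063,.086'.__len__() if 0 else .086]))
                                                                                ^
SyntaxError: unterminated string literal (detected at line 4)
```

>>> {"name": "step_arm", "arguments": {
  "steps": [
    [0,0.2,4,0,0,0,-1],
    [0,0.2,7,0,0,0,-1],
    [0,0.2,7,0,0,0,-1],
    [0,0.2,7,0,0,0,1],
    [0,0.2,7,0,0,0,1]
  ]
}}

```text
time: 17.27
ee_pos: [0.6089, 0.2125, 0.0196]
ee_rot: [0.707, 0.707, 0.001, 0.001]
force: [-0.7, -0.1, 0.3]
gripper_width: 0.607
finger_force: 0.0
```

>>> {"name": "step_arm", "arguments": {
  "steps": [
    [0,0,0,0,0,0,1],
    [0,0,0,0,0,0,1],
    [0,0,0,0,0,0,1],
    [0,0,0,0,0,0,1]
  ]
}}

```text
time: 17.77
ee_pos: [0.608, 0.2125, 0.0184]
ee_rot: [0.707, 0.707, 0.0, 0.0]
force: [-1.5, -0.2, 6.3]
gripper_width: 0.287
finger_force: 24.7
```

Run:
```python
from h import *
o=get_obs();print(o["ee_pos"],o["gripper_width"],o["finger_force"])
rs=[read_camera("scene"),read_camera("top")]
for X in((.468,.147,.086),(.468,.067,.086)):
    X2,b=both(rs,np.array(X),10,DARK); print(X2,[q and (q[0].round(1),q[1]) for q in b],[onplane(r,q[0],.086).round(4) for r,q in zip(rs,b) if q])
```

```text
[0.60799168 0.21249237 0.01836153] 0.2865363979357179 24.669077396392822
[0.46927644 0.15315955 0.08002983] [(array([264.2, 247.1]), 114.75), (array([317.8, 273.9]), 362.125)] [array([0.4641, 0.1499, 0.086 ]), array([0.4711, 0.1522, 0.086 ])]
[0.46390214 0.07010515 0.08668443] [(array([284.7, 270.3]), 126.96875), (array([346.8, 275.8]), 111.125)] [array([0.464 , 0.0705, 0.086 ]), array([0.4641, 0.07  , 0.086 ])]
```

>>> {"name": "step_arm", "arguments": {
  "steps": [
    [0,0,-4,0,0,0,1],
    [0,0,-10,0,0,0,1],
    [6,0,-13,0,0,0,1],
    [13,0,-13,0,0,0,1],
    [18,0,-13,0,0,0,1]
  ]
}}

```text
time: 18.5
ee_pos: [0.6078, 0.394, 0.1483]
ee_rot: [0.708, 0.707, 0.001, 0.0]
force: [1.1, -0.7, -0.3]
gripper_width: 0.282
finger_force: 24.7
```

Run:
```python
from h import *
o=get_obs();print(o["ee_pos"],o["gripper_width"],o["finger_force"])
rs=[read_camera("scene"),read_camera("top")]
for X in((.466,.149,.086),(.466,.070,.086)):
    X2,b=both(rs,np.array(X),10,DARK); print(X2,[q and (q[0].round(1),q[1]) for q in b],[onplane(r,q[0],.086).round(4) for r,q in zip(rs,b) if q])
im=np.hstack([cv2.resize(rs[0]["image"][225:305,235:315],(400,400),interpolation=cv2.INTER_CUBIC),cv2.resize(rs[1]["image"][235:315,295:375],(400,400),interpolation=cv2.INTER_CUBIC)])
cv2.imwrite("pics/j.png",im[:,:,::-1])
```

```text
[0.6077827  0.39403546 0.1483159 ] 0.2822135346534323 24.739022254943848
[0.4644885  0.15051628 0.08504494] [(array([264.2, 247.1]), 115.53125), (array([318.5, 276.2]), 107.4375)] [array([0.4641, 0.1499, 0.086 ]), array([0.4644, 0.1505, 0.086 ])]
[0.46380873 0.07018665 0.08670876] [(array([284.7, 270.3]), 102.5625), (array([346.7, 275.8]), 94.875)] [array([0.464 , 0.0706, 0.086 ]), array([0.464 , 0.0701, 0.086 ])]
```

View pics/j.png

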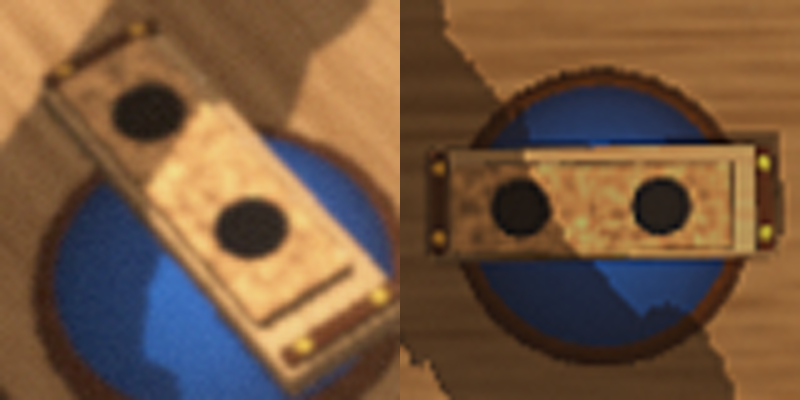

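The liner appears shifted towards the board's left (+y) end. Quantifying with the studs: top (438,168), (438,238), (763,162), (767,233); scene (64,70), (136,30), (379,296), (303,344).

Run:
```python
from h import *
rs=[read_camera("scene"),read_camera("top")]
A=(np.array([(136,30),(64,70),(379,296),(303,344)])+.5)/5-.5+[235,225]
B=(np.array([(38,168),(38,238),(363,162),(367,233)])+.5)/5-.5+[295,235]
S=np.array([tri(rs[0],p,rs[1],q) for p,q in zip(A,B)]);print(S.round(4),S.mean(0).round(4))
for r,C in zip(rs,(A,B)): 
    T=np.array([onplane(r,p,.0825) for p in C]); print(T.round(4).tolist(),T.mean(0).round(4))
u=(S[0]+S[1]-S[2]-S[3])/2; print(np.linalg.norm(u),np.degrees(np.arctan2(u[1],u[0])),u[2]); u/=np.linalg.norm(u)
L=np.array([.4642,.1103,.0859]); d=L-S.mean(0); print("liner x",d@u,"y",d[:2]@[-u[1],u[0]])
```

```text
[[0.4887 0.1969 0.0809]
 [0.4489 0.1971 0.0808]
 [0.4885 0.0109 0.0832]
 [0.4477 0.0101 0.0856]] [0.4684 0.1037 0.0826]
[[0.4878, 0.1957, 0.0825], [0.4485, 0.1958, 0.0825], [0.4886, 0.0113, 0.0825], [0.4488, 0.0117, 0.0825]] [0.4684 0.1036 0.0825]
[[0.4886, 0.1967, 0.0825], [0.4485, 0.1971, 0.0825], [0.4887, 0.0107, 0.0825], [0.4479, 0.0099, 0.0825]] [0.4684 0.1036 0.0825]
0.18653805756667086 89.78162358291536 -0.003568064905624016
liner x 0.006492656846390943 y 0.004235069696891511
```

Board is centred on the dome (0.4684, 0.1036), level to about 1°. The liner is 6.5 mm off lengthwise and 4 mm sideways, within tolerance. Vial A goes on the -y spot, which tilts the board back towards level; vials biased slightly for balance.

>>> {"name": "step_arm", "arguments": {
  "steps": [
    [-32.7,-14.4,-0.5,0,0,0,1],
    [-32.7,-14.4,-0.5,0,0,0,1],
    [-32.7,-14.4,-0.5,0,0,0,1],
    [-32.7,-14.4,-0.5,0,0,0,1],
    [-32.7,-14.4,-0.5,0,0,0,1]
  ]
}}

```text
time: 19.32
ee_pos: [0.48, 0.1034, 0.1516]
ee_rot: [0.708, 0.706, -0.0, 0.0]
force: [1.0, -1.6, 0.4]
gripper_width: 0.288
finger_force: 24.9
```

>>> {"name": "step_arm", "arguments": {
  "steps": [
    [0,0,0,0,0,0,1],
    [0,0,0,0,0,0,1]
  ]
}}

```text
time: 19.58
ee_pos: [0.4817, 0.1054, 0.152]
ee_rot: [0.708, 0.706, 0.0, 0.0]
force: [-0.3, 0.4, -0.3]
gripper_width: 0.286
finger_force: 24.9
```

```bash
python3 -c "
from h import *
go(.464,.067,.115,90)"
```

```text
t 19.57 shift cm [-3.85 -1.76  3.69] turn [ 0.  -0.  -0.2] F [-0.3  0.4 -0.3]
```

>>> {"name": "step_arm", "arguments": {
  "steps": [
    [-2,-0.9,0,0,0,0,1],
    [-3.85,-1.75,1,0,0,0,1],
    [-3.85,-1.75,2.5,0,0,0,1],
    [-3.85,-1.75,3.5,0,0,0,1],
    [-3.85,-1.75,3.5,0,0,0,1]
  ]
}}

```text
time: 20.2
ee_pos: [0.4633, 0.0688, 0.1154]
ee_rot: [0.707, 0.707, -0.001, -0.001]
force: [-0.7, 0.1, -0.6]
gripper_width: 0.285
finger_force: 24.9
```

Run:
```python
from h import *
rs=[read_camera(c) for c in("scene","top")]
go(.464,.067,.104,90); e=get_obs()["ee_pos"]
# cap in scene: compare with prediction
X=e+[0,0,.034]
for r in rs:
    q=blob(r,X,12,WHITE); print(proj(r,X).round(1),q and (q[0].round(1),q[1]))
q=blob(rs[0],np.array([.464,.1505,.085]),10,DARK); print(q and q[:2])
```

```text
t 20.30 shift cm [-0.15 -0.01  1.25] turn [-0. -0.  0.] F [-0.1 -0.4 -0.7]
[284.2 253.1] (array([285.3, 252.8]), 42.53125)
[348.3 272.9] None
(array([265.72475083, 247.34913252]), 282.1875)
```

>>> {"name": "step_arm", "arguments": {
  "steps": [
    [-0.1,0,0.5,0,0,0,1],
    [-0.1,0,0.9,0,0,0,1],
    [-0.1,0,1.1,0,0,0,1],
    [-0.1,0,1.2,0,0,0,1],
    [-0.1,0,1.2,0,0,0,1]
  ]
}}

```text
time: 20.92
ee_pos: [0.4638, 0.0669, 0.1046]
ee_rot: [0.707, 0.707, -0.0, -0.0]
force: [0.0, -0.5, -0.9]
gripper_width: 0.284
finger_force: 24.9
```

Run:
```python
from h import *
rs=[read_camera(c) for c in("scene","top")]
go(.464,.067,.104,90); e=get_obs()["ee_pos"];print(e)
f=lambda h:(h[...,2]<75)
X=np.array([.464,.1505,.085]); q=blob(rs[0],X,7,f); print(q and q[:2])
cv2.imwrite("pics/k.png",cv2.resize(rs[0]["image"][200:310,225:345],None,fx=5,fy=5,interpolation=cv2.INTER_CUBIC)[:,:,::-1])
```

```text
t 21.02 shift cm [0.01 0.01 0.07] turn [-0. -0. -0.] F [-0.8  0.5 -0.6]
[0.4639097  0.06690175 0.10468313]
(array([264.05841369, 247.0446983 ]), 142.59375)
```

>>> {"name": "step_arm", "arguments": {
  "steps": [
    [0,0,0.1,0,0,0,1],
    [0,0,0.15,0,0,0,1],
    [0,0,0.15,0,0,0,1]
  ]
}}

```text
time: 21.4
ee_pos: [0.4642, 0.0666, 0.1034]
ee_rot: [0.707, 0.707, -0.0, 0.0]
force: [-0.6, -2.6, 2.9]
gripper_width: 0.284
finger_force: 25.0
```

```bash
cat > far.py <<'E'
from h import *
F=[]
for i in range(6): r=read_camera("scene");F.append(get_obs()["force"])
X=np.array([.464,.1505,.085]); q=blob(r,X,7,lambda h:(h[...,2]<75)); print(q and q[:2])
print(np.mean(F,0),get_obs()["ee_pos"],get_obs()["time"])
E
python3 far.py
```

```text
(array([264.06291349, 247.04693748]), 143.28125)
[-0.66349116 -3.09646931  4.20182527] [0.46415405 0.06665519 0.10338811] 21.7
```

>>> {"name": "step_arm", "arguments": {
  "steps": [
    [0,0,-0.06,0,0,0,1],
    [0,0,-0.06,0,0,0,1]
  ]
}}

```text
time: 21.95
ee_pos: [0.4639, 0.0671, 0.1037]
ee_rot: [0.707, 0.707, 0.0, -0.0]
force: [-0.3, -2.4, 2.3]
gripper_width: 0.282
finger_force: 25.0
```

```bash
python3 far.py
```

```text
(array([264.03878565, 247.01280251]), 144.625)
[ 0.54310255 -2.19317662  2.45222671] [0.46380726 0.06699451 0.10362542] 22.25
```

>>> {"name": "step_arm", "arguments": {
  "steps": [
    [-0.03,0,-0.06,0,0,0,1],
    [-0.03,0,-0.06,0,0,0,1]
  ]
}}

```text
time: 22.5
ee_pos: [0.4634, 0.0669, 0.1039]
ee_rot: [0.707, 0.707, -0.0, -0.001]
force: [0.6, 0.2, -1.1]
gripper_width: 0.284
finger_force: 24.9
```

```bash
python3 far.py
```

```text
(array([264.04139434, 247.02701525]), 143.4375)
[-0.04798226 -0.37651732 -0.23183662] [0.4636646  0.06670344 0.10414964] 22.8
```

>>> {"name": "step_arm", "arguments": {
  "steps": [
    [0,0,0,0,0,0,0.42],
    [0,0,0,0,0,0,0.38],
    [0,0,0,0,0,0,0.3],
    [0,0,0,0,0,0,0.1],
    [0,0,0,0,0,0,-0.3]
  ]
}}

```text
time: 23.42
ee_pos: [0.4639, 0.0666, 0.1043]
ee_rot: [0.707, 0.707, -0.0, -0.0]
force: [0.3, -0.7, -1.0]
gripper_width: 0.639
finger_force: 0.0
```

>>> {"name": "step_arm", "arguments": {
  "steps": [
    [0,0,0,0,0,0,-0.6],
    [0,0,-1,0,0,0,-0.6],
    [0,0,-4,0,0,0,-0.6],
    [0,0,-9,0,0,0,-0.8],
    [0,0,-9,0,0,0,-1]
  ]
}}

```text
time: 24.05
ee_pos: [0.467, 0.0663, 0.1992]
ee_rot: [0.707, 0.707, 0.003, 0.003]
force: [0.1, -0.1, -0.1]
gripper_width: 1.0
finger_force: 0.0
```

Run:
```python
from h import *
rs=[read_camera(c) for c in("scene","top")]
go(.6225,.028,.12,90)
X=np.array([.464,.067,.138])
for r in rs:
    q=blob(r,X,14,WHITE); print(proj(r,X).round(1),q and (q[0].round(1),q[1]))
q=blob(rs[0],np.array([.464,.1505,.085]),7,DARK); print(q and q[:2])
print([(c,[(np.round(d["at"],3),round(d["conf"],2)) for d in spot_point(c,n)]) for c in("scene",) for n in("vial_a","spot0","board")])
```

```text
t 24.15 shift cm [-3.85 15.81  7.54] turn [ 0.1 -0.  -0. ] F [-0.6  0.7  0.2]
[284.8 257.2] (array([285.7, 258.2]), 78.34375)
[348.6 273.5] None
(array([263.65082938, 246.21302001]), 98.90625)
[('scene', [(array([0.464, 0.063, 0.085]), 0.63), (array([0.619, 0.031, 0.003]), 0.61)]), ('scene', [(array([0.464, 0.146, 0.082]), 0.78), (array([0.463, 0.065, 0.085]), 0.61)]), ('scene', [(array([0.465, 0.101, 0.058]), 0.65)])]
```

>>> {"name": "step_arm", "arguments": {
  "steps": [
    [-1.3,5.3,0,0,0,0,-1],
    [-2.6,10.6,0,0,0,0,-1],
    [-3.85,15.8,3,0,0,0,-1],
    [-3.85,15.8,8,0,0,0,-1],
    [-3.85,15.8,10.5,0,0,0,-1]
  ]
}}

```text
time: 24.92
ee_pos: [0.6192, 0.0281, 0.0838]
ee_rot: [0.707, 0.707, -0.002, -0.003]
force: [-0.8, -0.1, -0.3]
gripper_width: 0.998
finger_force: 0.0
```

```bash
python3 -c "
from h import *
go(.6235,.0285,.018,90)"
```

```text
t 24.93 shift cm [0.03 0.49 6.58] turn [-0.5 -0.1 -0.1] F [-0.8 -0.1 -0.3]
```

>>> {"name": "step_arm", "arguments": {
  "steps": [
    [0,0.3,3,-0.3,0,0,-1],
    [0,0.3,6.5,-0.3,0,0,-1],
    [0,0.3,6.5,-0.3,0,0,-1],
    [0,0.3,6.5,-0.3,0,0,0.3],
    [0,0.3,6.5,-0.3,0,0,1]
  ]
}}

```text
time: 25.55
ee_pos: [0.6261, 0.0279, 0.026]
ee_rot: [0.707, 0.707, 0.003, 0.003]
force: [0.1, 0.6, -0.7]
gripper_width: 0.606
finger_force: 0.0
```

>>> {"name": "step_arm", "arguments": {
  "steps": [
    [0,0,0,0,0,0,1],
    [0,0,0,0,0,0,1],
    [0,0,0,0,0,0,1],
    [0,0,0,0,0,0,1]
  ]
}}

```text
time: 26.05
ee_pos: [0.6256, 0.028, 0.0255]
ee_rot: [0.707, 0.707, 0.002, 0.002]
force: [-0.9, 0.4, 6.5]
gripper_width: 0.285
finger_force: 24.9
```

Run:
```python
from h import *
o=get_obs();print(o["ee_pos"],o["gripper_width"],o["finger_force"],o["force"])
go(.464,.147,.165,90)
rs=[read_camera(c) for c in("scene","top")]
for X in((.464,.1505,.085),):
    X2,b=both(rs,np.array(X),7,DARK); print(X2,[q and (q[0].round(1),q[1]) for q in b])
X2,b=both(rs,np.array([.464,.067,.138]),10,WHITE);print(X2,[q and (q[0].round(1),q[1]) for q in b])
```

```text
[0.62557342 0.02797656 0.02547335] 0.2850687795678273 24.921600222587585 [-0.9041941   0.37343663  6.51701638]
t 26.05 shift cm [ 11.9  -16.07 -14.06] turn [ 0.4  0.  -0. ] F [-0.9  0.4  6.5]
[0.46354271 0.14880635 0.08710969] [(array([264.3, 247.2]), 101.5625), (array([319.1, 276.4]), 99.78125)]
None [(array([285.3, 257.8]), 85.6875), None]
```

>>> {"name": "step_arm", "arguments": {
  "steps": [
    [0,0,-4,0,0,0,1],
    [0,0,-10,0.2,0,0,1],
    [6,0,-14,0.4,0,0,1],
    [11.9,-2,-14,0.4,0,0,1],
    [11.9,-8,-14,0.4,0,0,1]
  ]
}}

```text
time: 26.78
ee_pos: [0.5453, 0.15, 0.1646]
ee_rot: [0.706, 0.708, 0.001, -0.0]
force: [-0.7, 0.4, -0.8]
gripper_width: 0.285
finger_force: 24.9
```

```bash
python3 -c "
from h import *
go(.464,.147,.15,90)"
```

```text
t 26.77 shift cm [-0.28 -8.13  1.46] turn [ 0.1 -0.1  0.1] F [-0.7  0.4 -0.8]
```

>>> {"name": "step_arm", "arguments": {
  "steps": [
    [-0.2,-5,0.5,0,0,0,1],
    [-0.2,-8.1,1.4,0,0,0,1],
    [-0.2,-8.1,3,0,0,0,1],
    [-0.2,-8.1,4,0,0,0,1],
    [-0.2,-8.1,4,0,0,0,1]
  ]
}}

```text
time: 27.4
ee_pos: [0.4635, 0.1449, 0.1231]
ee_rot: [0.707, 0.707, -0.001, -0.001]
force: [-0.5, -0.5, -0.7]
gripper_width: 0.285
finger_force: 24.9
```

```bash
python3 -c "
from h import *
for i in range(3): read_camera('scene')
go(.464,.147,.113,90)"
```

```text
t 27.55 shift cm [ 0.2  -0.01  1.12] turn [-0.1 -0.  -0. ] F [ 1.1  0.4 -0.7]
```

>>> {"name": "step_arm", "arguments": {
  "steps": [
    [0.1,0,0.5,0,0,0,1],
    [0.1,0,0.8,0,0,0,1],
    [0.1,0,0.95,0,0,0,1],
    [0.1,0,0.95,0,0,0,1]
  ]
}}

```text
time: 28.05
ee_pos: [0.4631, 0.1461, 0.1144]
ee_rot: [0.707, 0.707, -0.001, -0.001]
force: [0.0, 0.0, -1.5]
gripper_width: 0.283
finger_force: 24.9
```

```bash
cat > f.py <<'E'
from h import *
F=[]
for i in range(6): read_camera("scene");F.append(get_obs()["force"])
print(np.mean(F,0),get_obs()["ee_pos"],get_obs()["time"])
E
python3 f.py
```

```text
[-0.22358906 -0.21030158 -0.06499799] [0.46324177 0.14610415 0.11463188] 28.35
```

>>> {"name": "step_arm", "arguments": {
  "steps": [
    [0,0,0.08,0,0,0,1],
    [0,0,0.08,0,0,0,1]
  ]
}}

```text
time: 28.6
ee_pos: [0.4631, 0.1461, 0.1137]
ee_rot: [0.707, 0.707, -0.001, -0.001]
force: [-0.6, 0.5, -0.5]
gripper_width: 0.287
finger_force: 24.9
```

```bash
python3 f.py
```

```text
[-0.18030058  0.16319718 -0.24458794] [0.46316852 0.14611017 0.11372625] 28.9
```

>>> {"name": "step_arm", "arguments": {
  "steps": [
    [0,0,0.1,0,0,0,1],
    [0,0,0.1,0,0,0,1]
  ]
}}

```text
time: 29.15
ee_pos: [0.4631, 0.1461, 0.1126]
ee_rot: [0.707, 0.707, -0.001, -0.001]
force: [-0.0, 0.3, -0.3]
gripper_width: 0.287
finger_force: 25.0
```

```bash
python3 f.py
```

```text
[ 0.34530697 -0.23597656 -0.49959207] [0.46314258 0.14610103 0.11272413] 29.45
```

>>> {"name": "step_arm", "arguments": {
  "steps": [
    [0,0,0.08,0,0,0,1],
    [0,0,0.08,0,0,0,1]
  ]
}}

```text
time: 29.7
ee_pos: [0.4631, 0.1461, 0.1118]
ee_rot: [0.707, 0.707, -0.001, -0.001]
force: [-0.2, 0.2, -0.4]
gripper_width: 0.284
finger_force: 25.0
```

```bash
python3 f.py
```

```text
[-0.34814753  0.06505437 -0.32617892] [0.46314514 0.14609385 0.11191724] 30.0
```

>>> {"name": "step_arm", "arguments": {
  "steps": [
    [0,0,0.07,0,0,0,1],
    [0,0,0.07,0,0,0,1]
  ]
}}

```text
time: 30.25
ee_pos: [0.4632, 0.1461, 0.1112]
ee_rot: [0.707, 0.707, -0.001, -0.001]
force: [-0.0, 0.5, 0.3]
gripper_width: 0.284
finger_force: 25.0
```

```bash
python3 f.py
```

```text
[0.0460999  0.09131709 0.03022142] [0.46316797 0.14612013 0.11125915] 30.55
```

>>> {"name": "step_arm", "arguments": {
  "steps": [
    [0,0,0,0,0,0,0.42],
    [0,0,0,0,0,0,0.38],
    [0,0,0,0,0,0,0.3],
    [0,0,0,0,0,0,0.1],
    [0,0,0,0,0,0,-0.3]
  ]
}}

```text
time: 31.18
ee_pos: [0.4632, 0.1461, 0.1112]
ee_rot: [0.707, 0.707, -0.001, -0.001]
force: [-0.1, -0.1, -0.3]
gripper_width: 0.64
finger_force: 0.0
```

>>> {"name": "step_arm", "arguments": {
  "steps": [
    [0,0,0,0,0,0,-0.6],
    [0,0,-1,0,0,0,-0.6],
    [0,0,-4,0,0,0,-0.6],
    [0,0,-9,0,0,0,-0.8],
    [0,0,-12,0,0,0,-1]
  ]
}}

```text
time: 31.8
ee_pos: [0.4644, 0.1462, 0.2345]
ee_rot: [0.707, 0.707, 0.001, 0.0]
force: [0.5, 0.1, -0.7]
gripper_width: 1.004
finger_force: 0.0
```

>>> {"name": "step_arm", "arguments": {
  "steps": [
    [6,0,-12,0,0,0,-1],
    [12,0,-12,0,0,0,-1],
    [18,0,-12,0,0,0,-1],
    [24,0,-12,0,0,0,-1],
    [24,0,-12,0,0,0,-1]
  ]
}}

```text
time: 32.42
ee_pos: [0.4633, 0.3887, 0.3527]
ee_rot: [0.707, 0.708, 0.0, -0.001]
force: [-0.1, 0.2, -0.6]
gripper_width: 1.001
finger_force: 0.0
```

Run:
```python
from h import *
for i in range(2):
  rs=[read_camera(c) for c in("scene","top")]
  for X in((.463,.146,.137),(.464,.067,.137)):
    X2,b=both(rs,np.array(X),10,WHITE); print(X2,[q and (q[0].round(1),q[1]) for q in b],[proj(r,np.array(X)).round(1) for r in rs])
for c in("scene","top"):
  for n in("vial_a","spot0","liner","board"): print(c,n,[(np.round(d["at"],3).tolist(),round(d["conf"],2)) for d in spot_point(c,n)])
o=get_obs();print(o["time"],o["ee_pos"],o["joint_velocities"].round(3))
# cap & foot columns: vertical extent of vial in scene from brightness diff
```

```text
[0.46202033 0.14937181 0.14070848] [(array([261.7, 232.3]), 76.4375), (array([318.6, 274.6]), 42.84375)] [array([263.1, 234.1]), array([319.8, 274.4])]
[0.46300256 0.06825518 0.13708291] [(array([283.8, 257.3]), 115.09375), (array([348.2, 273.8]), 45.25)] [array([284.8, 257.4]), array([348.6, 273.5])]
[0.46204339 0.14936846 0.14061632] [(array([261.7, 232.3]), 76.28125), (array([318.6, 274.6]), 42.84375)] [array([263.1, 234.1]), array([319.8, 274.4])]
[0.46299889 0.06827039 0.13688489] [(array([283.8, 257.4]), 115.9375), (array([348.2, 273.8]), 45.5)] [array([284.8, 257.4]), array([348.6, 273.5])]
scene vial_a [([0.463, 0.105, 0.076], 0.72), ([0.459, 0.15, 0.084], 0.69), ([0.465, 0.063, 0.088], 0.56)]
scene spot0 [([0.462, 0.152, 0.08], 0.88), ([0.462, 0.069, 0.087], 0.69)]
scene liner [([0.464, 0.111, 0.077], 0.56)]
scene board [([0.469, 0.101, 0.058], 0.68)]
top vial_a [([0.462, 0.143, 0.084], 0.64), ([0.464, 0.065, 0.09], 0.41)]
top spot0 [([0.462, 0.065, 0.083], 0.79), ([0.462, 0.147, 0.086], 0.6), ([0.464, 0.106, 0.074], 0.49)]
top liner [([0.467, 0.108, 0.076], 0.97)]
top board [([0.466, 0.105, 0.062], 0.58)]
33.025 [0.46408071 0.38531357 0.35147021] [ 0.006  0.002 -0.002 -0.     0.     0.001]
```

```bash
python3 -c "
from rig import *
print(close_job())"
```

```text
the job is handed in; nothing more can be done
None
```

I handed the job in at about 33 s, with the liner-loaded board balancing on the dome by itself and one vial upright on each dark spot. The hand-in returned no verdict. By my last measurements the liner is about 6.5 mm off centre lengthwise (limit 9 mm), and the bystanders were not touched.

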